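Show which bowl is missing its tomato

ROBOT

A 7-joint arm with a two-finger parallel gripper is mounted at the origin on a cart in front of the work surface, level with it; the furniture and walls round the work are solid. World frame = base frame: x ahead of the robot, y to its left, z up, the work surface at z = 0. Lengths are in m, angles in degrees, forces in N, time in s.
With the tool pointing down it reaches from about 0.4 to 0.875 m from the base axis. Payload 19.3 kg.
Tool frame: the origin (TCP) lies midway between the tips of the shut fingers; the grasp point (between the pads) lies 19 mm behind it; z points along the fingers, y is the line along which they close (so a half turn about z gives the same grasp; the last joint's range is limited). The gripper opens to 85 mm and grips with 20 to 120 N. Pads are 22 mm wide; open, the fingers measure 114 mm over their backs; the gripper's body (76 mm by 85 mm) begins 54 mm behind the grasp point. The pads swing forward as they close: fully open they stand 13 mm farther back than shut.
Start: joints at [-73.293, 29.874, -2.08, 91.645, 1.215, 58.505, -6.463], TCP at [0.221, 0.585, 0.231] pointing down, gripper open.
Joint ranges: [-166.77, 166.77], [-17.47, 122.26], [-85.68, 81.53], [9.62, 139.38], [-72.42, 252.41], [9.2, 110.78], [-144.41, 144.41]. Speed limits (degrees/s): [108.29, 108.29, 136.94, 136.94, 172.46, 172.46, 172.46].

INTERFACE

Orientations are given as a 3x3 rotation matrix whose columns are the frame's x, y, z axes.
In Python, from plant import r gives the robot as it stands.
- The arm moves only by the shell command python3 -m creep 'ROWS' [FORCE]. ROWS is text: rows parted by semicolons, each of 7 numbers parted by spaces: the shift along the tool's x, y, z normalised to -1 to 1, where 1 is 250 mm, then the turn, a rotation vector about the tool's x, y, z normalised to -1 to 1, where 1 is 30 degrees, then the closure, from -1 (fully open) to 1 (shut). A call has exactly 8 rows; each row is the pose to reach, as a shift and turn from the pose commanded when the call began, along the tool's axes at that moment; what a row does not reach only later rows make up. A row lasts 1/12 s, in which the tool goes at most 41.7 mm and 7.16 degrees, less where a joint would pass 70% of its speed; a pose out of reach is approached as far as the arm can. A call with a number of a shift or a turn outside -1 to 1 is refused whole. A call with a gripper value outside its range is refused whole. The fingers move at their own pace and stop on an object; FORCE is the grip in N (left out, the last holds). Time passes only in rows, so rows that repeat a pose let the fingers close, or fill a call up. It gives the time, the measured TCP pose, the force, the opening and the grip force at its end, in the units of the state.
- r.read_state(): the state, without advancing time (a new reading comes with each control period).
- r.get_image(name): name is "scene" or "side" or "wrist"; returns a dict with "frame" (480x640x3 uint8, red, green, blue), "fx", "fy", "cx", "cy" (pixels), "D" ([k1, k2, p1, p2, k3] as OpenCV has them; the pictures are not rectified), "camera_from_world" (4x4, takes a point from world to camera coordinates). Camera axes: x right, y down, z forward; pixel columns grow to the right and rows downward; lengths in m; the calibration is good to about 2 mm. A picture is of the moment at which its call begins. There is no depth.
- r.job_done(): hands the job in; it is judged then, once.
The state is a dict: "time_s": time; "q": joint angles; "joint_velocities": joint speeds; "joint_torque": joint torques, N m; "ee_pos": TCP position; "eef_rot": TCP orientation; "wrist_force": force on the tool from outside, world axes, zero at the start; "ft_torque": the same for the moment, N m; "grip_width": finger opening in m; "grasp_force": force on a finger pad.
Only numpy, scipy, OpenCV 4.12 (cv2) and the standard library are available. Lean on these libraries where they do the work, as an engineer would, in place of code of your own. Each camera call takes 0.05 s, during which the arm holds its last target. There are 200 camera calls.

TASK

Each of the three small bowls should get one cherry tomato, and one has been forgotten: show the helper what is left to do by pointing straight down, first at the cherry tomato left on the chopping board and then at the bowl that is still empty. For each, bring the fingertips over its middle, a few centimetres above it (5 at most), and keep still there for more than a second; finish while still pointing at the empty bowl. Touch and move nothing, and lift the hand well clear on the way, so that you never seem to point at anything else.

Things in the scene. Friction and masses are not known exactly. Their poses are not given: they have to be found in the camera images.
- tomato_top (a point): top of the cherry tomato left over on the chopping board: a round tomato 29 mm across, 30 mm tall, standing on the board, so this point is 49 mm above the worktop. It is the first thing to point at.
- tomato_loose: the same left-over cherry tomato; origin at the centre of its underside, z up.
- bowl_empty_rim (a point): centre of the mouth of the bowl that has no tomato in it, level with its rim, 42 mm above the worktop. It is the second thing to point at.
- bowl_empty: the empty bowl: a small round plain white bowl, 85 mm across the rim, 42 mm tall, standing on the worktop right of the board; origin at the centre of its underside. Its place among the three bowls varies.
- cupboard_corner (a point): a fixed point, not to be touched: the near left upright edge of the tall dark cupboard right of the worktop, at worktop height. The cupboard is higher than the arm and reaches from this edge to the right (-y) and back (+x); door handles stand out 40 mm in front. Keep the whole arm clear of it when swinging in from the right. Wall cupboards hang 0.6 m above the worktop beyond x = 0.57.
- bowl_b: a bowl just like the empty one, but with a cherry tomato in it; origin at the centre of its underside, rim 42 mm higher.
- bowl_c: a bowl just like the empty one, but with a cherry tomato in it; origin at the centre of its underside, rim 42 mm higher.
- tomato_b: cherry tomato lying in bowl_b, 29 mm across; origin at its underside, 12 mm above the worktop. Its top is about level with the rim.
- tomato_c: cherry tomato lying in bowl_c, 29 mm across; origin at its underside, 12 mm above the worktop. Its top is about level with the rim.
- board: plain wooden chopping board, 340 mm along its own y (which runs away from or towards the robot), 240 mm along its own x, 19 mm thick, fixed; origin at the centre of its underside.
- garlic: garlic bulb, 60 mm across and 58 mm tall, on the board beside the left-over tomato, left or right of it; origin at the centre of its underside. Bystander.
- lemon: lemon, 83 mm long, 58 mm thick, on the far half of the board; origin at the centre of its underside. Bystander.
- tin: food tin, 75 mm across, 58 mm tall, on the worktop behind the bowls; origin at the centre of its underside. Bystander.
- mill: clear upright pepper mill, 49 mm across, 164 mm tall, at the back; origin at the centre of its underside. Bystander.
- mug: mug, 80 mm across, 110 mm over its handle, 89 mm tall, behind the bowls on the right; origin under it, at most 15 mm from the cup's centre. Bystander.
- spice_jar: slim spice jar with a dark screw cap, 41 mm across, 105 mm tall, at the back; origin at the centre of its underside. Bystander.

How it is judged:
By the outcome, as a careful person would: the job done as asked, in the order asked, and still so for the second after the job is handed in, with the robot touching nothing.
It also fails if it takes over 43 s, if anything falls off the work surface, if the arm or the gripper's body presses on something with over 40 N, if the wrist force passes 120 N, or if a joint passes its speed limit or range.

## Working session

There is one attempt and no reset: what is moved stays moved. The work goes in short steps, Python scripts to look and compute and a shell command to move; the robot and the scene stay as the last step left them, time stands still between calls to the robot, and variables do not carry over. Pictures are saved under pics/ and viewed, at most 10 in all, crops included, and the job is handed in when it is done.

```bash
mkdir -p pics; python3 - <<'E'
from plant import r
import cv2,pickle,numpy as np
np.set_printoptions(precision=4,suppress=True)
d={}
for n in("scene","side"):
    i=r.get_image(n);d[n]=i;cv2.imwrite(f"pics/{n}0.png",i["frame"][:,:,::-1])
    print(n,np.linalg.inv(i["camera_from_world"])[:3,3])
pickle.dump(d,open("d.pkl","wb"))
s=r.read_state();print(s["time_s"],s["ee_pos"],s["eef_rot"],s["wrist_force"])
E
```

```text
scene [0.1051 0.6185 0.5493]
side [0.0542 0.3999 0.696 ]
0.1 [0.2212 0.5842 0.2308] [[-0.9352  0.354  -0.0003]
 [ 0.354   0.9352 -0.001 ]
 [-0.0001 -0.001  -1.    ]] [-0.1324  0.3632  0.1015]
```

View pics/scene0.png

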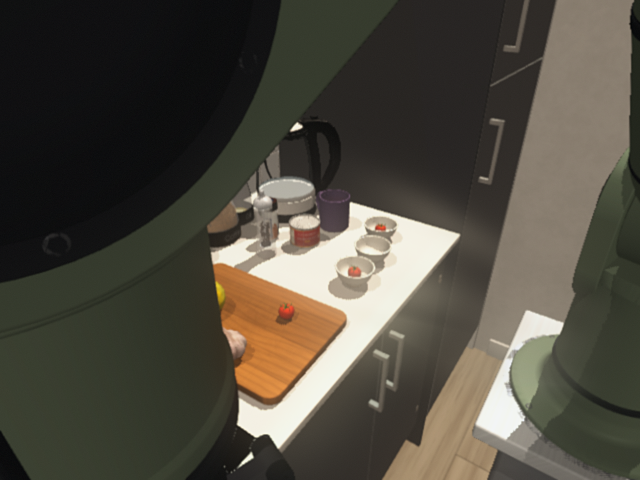

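View pics/side0.png

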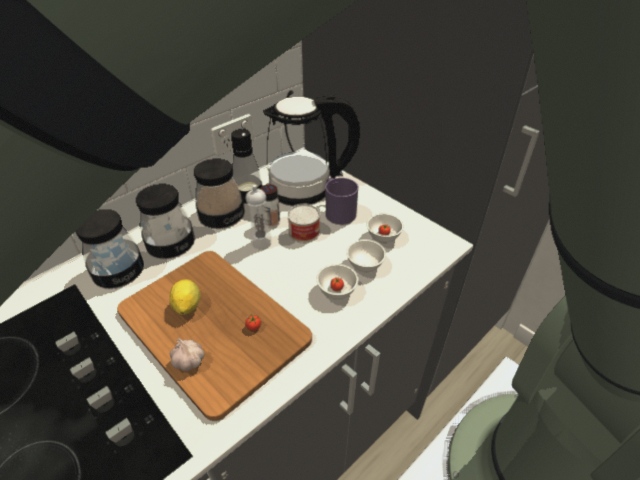

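Both pictures show the same layout. The loose tomato is at scene (286,312) and side (253,324). The empty bowl is the middle one, at scene (373,250) and side (366,259). The other two bowls hold tomatoes.

```bash
cat > h.py <<'E'
import cv2,numpy as np
np.set_printoptions(precision=4,suppress=True)
def ray(i,uv):
    K=np.array([[i["fx"],0,i["cx"]],[0,i["fy"],i["cy"]],[0,0,1]])
    p=cv2.undistortPoints(np.array([[uv]],float),K,np.array(i["D"]))[0,0]
    T=np.linalg.inv(i["camera_from_world"]);return T[:3,3],T[:3,:3]@np.array([*p,1])
def plane(i,uv,z):
    o,d=ray(i,uv);return o+d*(z-o[2])/d[2]
def proj(i,P):
    K=np.array([[i["fx"],0,i["cx"]],[0,i["fy"],i["cy"]],[0,0,1]]);T=np.array(i["camera_from_world"])
    return cv2.projectPoints(np.array(P,float).reshape(-1,3),cv2.Rodrigues(T[:3,:3])[0],T[:3,3],K,np.array(i["D"]))[0][:,0]
def reds(i):
    f=i["frame"].astype(int);m=((f[...,0]>90)&(f[...,1]<0.4*f[...,0])&(f[...,2]<0.4*f[...,0])).astype(np.uint8)
    n,_,st,c=cv2.connectedComponentsWithStats(m);return [(c[k],st[k]) for k in range(1,n) if st[k,4]>30]
E
python3 - <<'E'
from h import *
import pickle
d=pickle.load(open("d.pkl","rb"))
rows=[]
for n,bw in(("scene",(373,250)),("side",(366,259))):
    i=d[n]
    for c,st in reds(i): print(n,c,st,plane(i,c,.034),plane(i,c,.027))
    print("bowl",plane(i,bw,.042))
    x,y=bw;rows.append(cv2.resize(i["frame"][y-50:y+50,x-65:x+65,::-1],None,fx=5,fy=5,interpolation=cv2.INTER_CUBIC)[:500,:650])
    print([plane(i,(x,y),0) for x,y in ([(459,236)] if n=="scene" else [(470,246)])])
cv2.imwrite("pics/c.png",cv2.resize(np.vstack(rows),None,fx=.6,fy=.6))
E
```

```text
scene [285.8415 310.9878] [280 306  13  10  82] [0.5086 0.1478 0.034 ] [0.5141 0.1414 0.027 ]
bowl [ 0.4748 -0.1187  0.042 ]
[array([ 0.3584, -0.3652,  0.    ])]
side [311.3226 226.8387] [303 223  15   8  31] [ 0.6379 -0.1162  0.034 ] [ 0.6441 -0.1216  0.027 ]
side [383.9091 230.6136] [380 228   9   6  44] [ 0.5141 -0.2286  0.034 ] [ 0.5189 -0.2353  0.027 ]
side [337.1429 285.1286] [332 280  11  10  70] [ 0.4684 -0.0325  0.034 ] [ 0.4728 -0.037   0.027 ]
side [252.7885 324.4519] [246 319  14  11 104] [0.5055 0.1506 0.034 ] [0.5103 0.1479 0.027 ]
bowl [ 0.4743 -0.1237  0.042 ]
[array([ 0.3631, -0.3668,  0.    ])]
```

View pics/c.png

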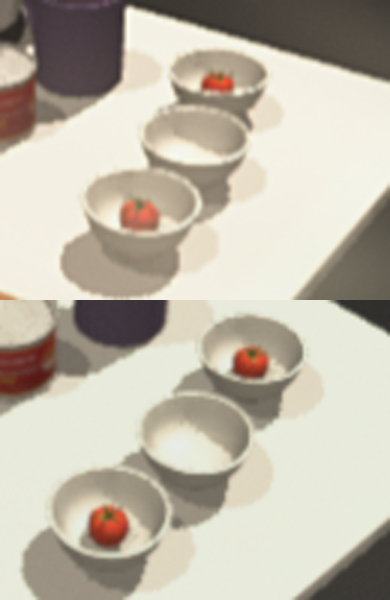

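```bash
python3 - <<'E'
from h import *
import pickle
d=pickle.load(open("d.pkl","rb"))
def tri(us):
    A=np.zeros((3,3));b=np.zeros(3)
    for n,u in us.items():
        o,v=ray(d[n],u);v/=np.linalg.norm(v);M=np.eye(3)-np.outer(v,v);A+=M;b+=M@o
    return np.linalg.solve(A,b)
bs=dict(scene=(373,244.5),side=(366.3,253.4))
print("bowl",[plane(d[n],bs[n],.042) for n in bs],tri(bs))
print("tom",tri(dict(scene=(285.8,311),side=(252.8,324.4))))
print("garlic",plane(d["side"],(187,355),.048),"lemon",plane(d["side"],(185,296),.048),"jar top",plane(d["side"],(100,225),.15))
a=np.linspace(0,2*np.pi,24)
for n in bs:
    c=np.mean([plane(d[m],bs[m],.042) for m in bs],0)
    uv=proj(d[n],np.c_[c[0]+.0425*np.cos(a),c[1]+.0425*np.sin(a),0*a+.042]);print(n,uv.min(0),uv.max(0))
from plant import r
s=r.read_state();R=np.array(s["eef_rot"]);p=np.array(s["ee_pos"])
for t in([.506,.150,.25],[.506,.150,.079]): print(R.T@(np.array(t)-p)/.25)
E
```

```text
bowl [array([ 0.4863, -0.1395,  0.042 ]), array([ 0.4854, -0.1367,  0.042 ])] [ 0.4831 -0.1337  0.0458]
tom [0.504  0.152  0.0382]
garlic [0.5205 0.2788 0.048 ] lemon [0.6403 0.212  0.048 ] jar top [0.8251 0.2733 0.15  ]
scene [354.0681 235.5231] [391.777 254.919]
side [346.7523 239.7269] [386.4846 267.1513]
[-1.6805 -1.2212 -0.0755]
[-1.6804 -1.2205  0.6085]
```

```bash
python3 -m creep '-.05 -.04 -.05 0 0 0 1;-.15 -.11 -.06 0 0 0 1;-.28 -.2 -.08 0 0 0 1;-.41 -.3 -.08 0 0 0 1;-.54 -.4 -.08 0 0 0 1;-.67 -.49 -.08 0 0 0 1;-.79 -.57 -.08 0 0 0 1;-.84 -.61 -.08 0 0 0 1' && python3 - <<'E'
from h import *
from plant import r
s=r.read_state();R=np.array(s["eef_rot"]);p=np.array(s["ee_pos"]);print(R,s["q"])
for t in([.507,.149,.20],[.507,.149,.079]): print(R.T@(np.array(t)-p)/.25)
E
```

```text
time_s: 0.77
ee_pos: [0.3663, 0.3634, 0.2513]
eef_rot: [[-0.934, 0.358, 0.001], [0.358, 0.934, -0.001], [-0.001, -0.001, -1.0]]
wrist_force: [0.2, 1.0, 1.2]
grip_width: 0.0002
grasp_force: 0.0
[[-0.9337  0.358   0.0008]
 [ 0.358   0.9337 -0.0013]
 [-0.0012 -0.0009 -1.    ]] [-52.3477  18.6345   1.2032 106.7004  -0.3709  54.699   18.0304]
[-0.8321 -0.599   0.207 ]
[-0.8315 -0.5985  0.691 ]
```

Continuing at height to above the tomato, then looking with the wrist and fixed cameras.

```bash
python3 -m creep '-.05 -.04 0 0 0 0 1;-.15 -.11 0 0 0 0 1;-.28 -.2 0 0 0 0 1;-.41 -.3 0 0 0 0 1;-.54 -.39 0 0 0 0 1;-.67 -.48 0 0 0 0 1;-.78 -.56 0 0 0 0 1;-.83 -.6 0 0 0 0 1' && python3 - <<'E'
from h import *
from plant import r
import pickle
d={}
for n in("wrist","side"):
    i=r.get_image(n);d[n]=i;cv2.imwrite(f"pics/{n}1.png",i["frame"][:,:,::-1])
    for c,st in reds(i): print(n,c,st,plane(i,c,.034))
pickle.dump(d,open("d1.pkl","wb"))
s=r.read_state();R=np.array(s["eef_rot"]);p=np.array(s["ee_pos"]);print(p,s["q"])
print(R.T@(np.array([.507,.149,.079])-p)/.25)
E
```

```text
time_s: 1.43
ee_pos: [0.5065, 0.1495, 0.2512]
eef_rot: [[-0.934, 0.358, 0.0], [0.358, 0.934, -0.001], [-0.001, -0.001, -1.0]]
wrist_force: [0.2, -0.6, -0.2]
grip_width: 0.0004
grasp_force: 0.0
wrist [318.533  194.8352] [307 188  26  16 182] [0.5031 0.1462 0.034 ]
wrist [329.8718 205.3333] [327 202   8   9  39] [0.5163 0.1526 0.034 ]
wrist [312.68 209.22] [308 206   9   9  50] [0.514  0.1361 0.034 ]
side [311.2424 226.7576] [303 223  15   8  33] [ 0.6382 -0.1162  0.034 ]
side [383.9091 230.6136] [380 228   9   6  44] [ 0.5141 -0.2286  0.034 ]
side [337.0857 285.1286] [332 280  11  10  70] [ 0.4685 -0.0324  0.034 ]
side [252.835  324.4175] [246 319  14  11 103] [0.5055 0.1505 0.034 ]
[0.5058 0.1507 0.251 ] [-28.5447  19.852    7.097  105.3081  -2.8594  55.0422  48.7778]
[-0.0067 -0.0038  0.6882]
```

View pics/wrist1.png

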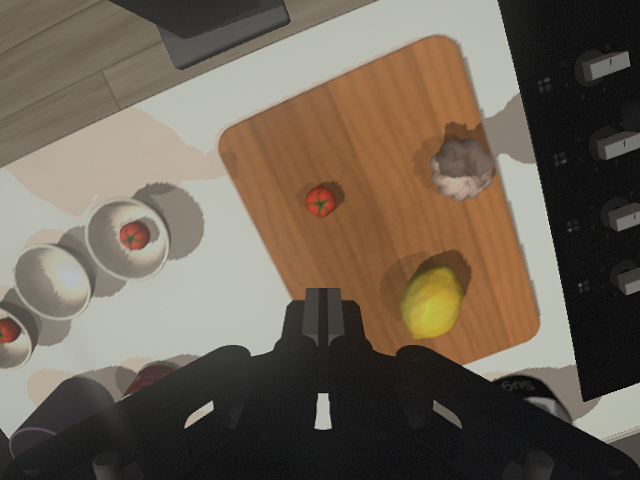

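The wrist view shows the loose tomato centred at about (320,201). The empty bowl's rim centre is near (53,281), between the two bowls holding tomatoes at (135,237) and (5,330).

```bash
python3 - <<'E'
from h import *
import pickle
i=pickle.load(open("d1.pkl","rb"))["wrist"]
print(plane(i,(320.5,201),.034),plane(i,(53,281.5),.042))
a=np.linspace(0,2*np.pi,24)
uv=proj(i,np.c_[.486+.0425*np.cos(a),-.138+.0425*np.sin(a),0*a+.042]);print(uv.min(0),uv.max(0))
E
python3 -m creep '-.01 -.01 .05 0 0 0 1;-.01 -.01 .17 0 0 0 1;-.01 -.01 .3 0 0 0 1;-.01 -.01 .43 0 0 0 1;-.01 -.01 .55 0 0 0 1;-.01 -.01 .63 0 0 0 1;-.01 -.01 .67 0 0 0 1;-.01 -.01 .68 0 0 0 1'
```

```text
[0.5093 0.1458 0.034 ] [ 0.4872 -0.1366  0.042 ]
[ 11.7435 241.209 ] [ 91.4301 317.9882]
time_s: 2.2
ee_pos: [0.505, 0.151, 0.0798]
eef_rot: [[-0.936, 0.353, -0.003], [0.353, 0.936, -0.001], [0.002, -0.002, -1.0]]
wrist_force: [0.1, -0.9, 1.0]
grip_width: 0.0004
grasp_force: 0.0
```

```bash
python3 -m creep '-.015 -.007 0 0 0 0 1;-.015 -.007 0 0 0 0 1;-.015 -.007 0 0 0 0 1;-.015 -.007 0 0 0 0 1;-.015 -.007 0 0 0 0 1;-.015 -.007 0 0 0 0 1;-.015 -.007 0 0 0 0 1;-.015 -.007 0 0 0 0 1' | head -2; python3 - <<'E'
from h import *
from plant import r
s=r.read_state();print(np.array(s["ee_pos"]),np.abs(s["joint_velocities"]).max())
w=r.get_image("wrist")["frame"];sd=r.get_image("side")["frame"][240:400,140:340]
sd=cv2.resize(sd,(600,480))
cv2.imwrite("pics/t.png",np.hstack([cv2.resize(w,(400,300)),cv2.resize(sd,(400,300))])[:,:,::-1])
E
```

```text
time_s: 2.87
ee_pos: [0.509, 0.1477, 0.0814]
[0.509  0.1477 0.0814] 0.14880437249956535
```

View pics/t.png

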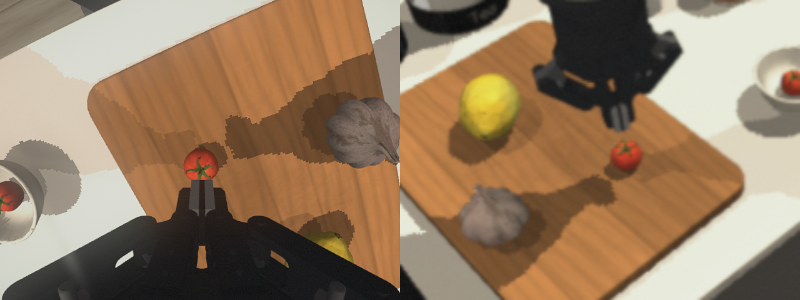

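The left half (wrist view) has the shut fingertips at (203,182), in line with the tomato at (201,165). The right half (side view) has them at (620,125), just above the tomato at (626,155). I'll hold here for two calls (1.33 s).

```bash
python3 -m creep '0 0 0 0 0 0 1;0 0 0 0 0 0 1;0 0 0 0 0 0 1;0 0 0 0 0 0 1;0 0 0 0 0 0 1;0 0 0 0 0 0 1;0 0 0 0 0 0 1;0 0 0 0 0 0 1' | head -2; python3 -m creep '0 0 0 0 0 0 1;0 0 0 0 0 0 1;0 0 0 0 0 0 1;0 0 0 0 0 0 1;0 0 0 0 0 0 1;0 0 0 0 0 0 1;0 0 0 0 0 0 1;0 0 0 0 0 0 1' | head -2
python3 -m creep '0 0 -.05 0 0 0 1;0 0 -.15 0 0 0 1;0 0 -.28 0 0 0 1;0 0 -.41 0 0 0 1;0 0 -.54 0 0 0 1;0 0 -.64 0 0 0 1;0 0 -.69 0 0 0 1;0 0 -.7 0 0 0 1'
python3 - <<'E'
from h import *
from plant import r
s=r.read_state();R=np.array(s["eef_rot"]);p=np.array(s["ee_pos"]);print(p,s["q"])
print(R.T@(np.array([.4865,-.138,.25])-p)/.25)
E
```

```text
time_s: 3.63
ee_pos: [0.5089, 0.1476, 0.0813]
time_s: 4.3
ee_pos: [0.5089, 0.1476, 0.0813]
time_s: 4.97
ee_pos: [0.5099, 0.1479, 0.2589]
eef_rot: [[-0.935, 0.354, 0.004], [0.354, 0.935, 0.002], [-0.003, 0.003, -1.0]]
wrist_force: [0.5, 0.9, 0.2]
grip_width: -0.0002
grasp_force: 0.0
[0.5099 0.1479 0.2589] [-28.1715  19.5134   7.2464 104.524   -2.9288  55.9127  49.5581]
[-0.3174 -1.1028  0.0335]
```

```bash
python3 -m creep '-.02 -.07 0 0 0 0 1;-.06 -.2 0 0 0 0 1;-.1 -.34 0 0 0 0 1;-.14 -.48 0 0 0 0 1;-.18 -.62 0 0 0 0 1;-.22 -.76 0 0 0 0 1;-.25 -.88 0 0 0 0 1;-.28 -.97 0 0 0 0 1'|head -2
python3 -m creep '-.02 -.07 0 0 0 0 1;-.03 -.12 0 0 0 0 1;-.04 -.13 0 0 0 0 1;-.04 -.13 0 0 0 0 1;-.04 -.13 0 0 0 0 1;-.04 -.13 0 0 0 0 1;-.04 -.13 0 0 0 0 1;-.04 -.13 0 0 0 0 1'|head -2
python3 - <<'E'
from h import *
from plant import r
import pickle
i=r.get_image("wrist");pickle.dump(i,open("d2.pkl","wb"));cv2.imwrite("pics/w2.png",i["frame"][:,:,::-1])
s=r.read_state();R=np.array(s["eef_rot"]);p=np.array(s["ee_pos"]);print(p,s["q"])
print(R.T@(np.array([.4865,-.138,.075])-p)/.25)
a=np.linspace(0,2*np.pi,24)
uv=proj(i,np.c_[.4865+.0425*np.cos(a),-.138+.0425*np.sin(a),0*a+.042]);print(uv.min(0),uv.max(0))
E
```

```text
time_s: 5.63
ee_pos: [0.4874, -0.1067, 0.2556]
time_s: 6.3
ee_pos: [0.4866, -0.1372, 0.2562]
[ 0.4865 -0.1373  0.2563] [ -2.0183  17.6841  13.9623 108.2972  -5.1629  54.62    83.6193]
[-0.0008 -0.0026  0.7251]
[276.1935 151.6876] [367.3789 241.3254]
```

View pics/w2.png

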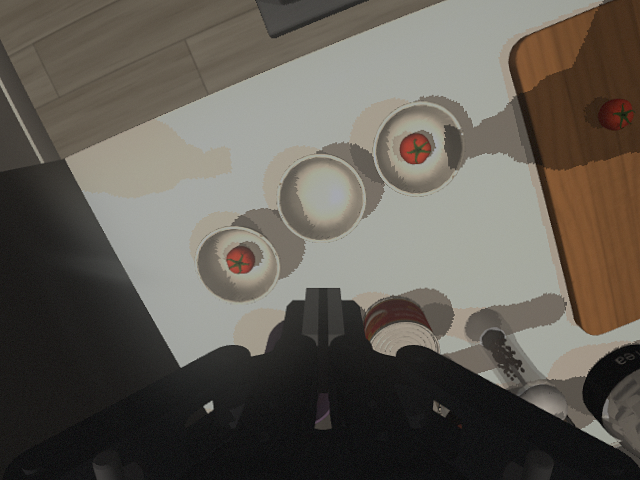

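The empty bowl's rim spans columns 277–367 and rows 153–242, which agrees with my prediction (276–367, 152–241). Next I descend to about 33 mm above the rim and hold.

```bash
python3 -m creep '0 0 .06 0 0 0 1;0 0 .18 0 0 0 1;0 0 .32 0 0 0 1;0 0 .46 0 0 0 1;0 0 .58 0 0 0 1;0 0 .67 0 0 0 1;0 0 .72 0 0 0 1;0 0 .725 0 0 0 1'|head -2
python3 -m creep '0 0 0 0 0 0 1;0 0 0 0 0 0 1;0 0 0 0 0 0 1;0 0 0 0 0 0 1;0 0 0 0 0 0 1;0 0 0 0 0 0 1;0 0 0 0 0 0 1;0 0 0 0 0 0 1'
python3 - <<'E'
from h import *
from plant import r
w=r.get_image("wrist")["frame"];sd=cv2.resize(r.get_image("side")["frame"][180:330,270:470],(400,300))
cv2.imwrite("pics/b.png",np.hstack([cv2.resize(w,(400,300)),sd])[:,:,::-1])
E
```

```text
time_s: 7.02
ee_pos: [0.4853, -0.1374, 0.0728]
time_s: 7.68
ee_pos: [0.4865, -0.1379, 0.0752]
eef_rot: [[-0.935, 0.354, 0.0], [0.354, 0.935, 0.0], [-0.0, 0.0, -1.0]]
wrist_force: [-0.2, 0.0, 0.1]
grip_width: 0.0001
grasp_force: 0.0
```

View pics/b.png

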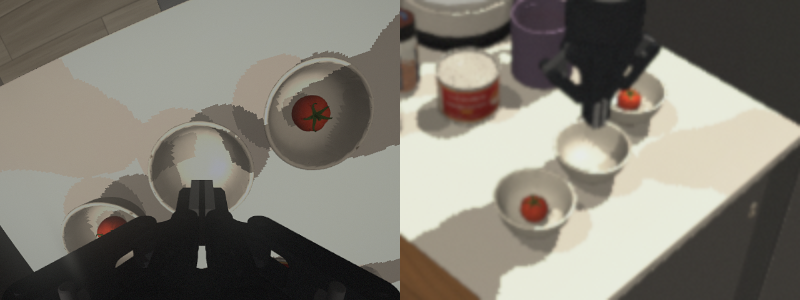

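The fingertips are over the empty bowl: wrist view tips at (203,183) with the bowl centred at (202,170), side view tips at (597,120). I'll hold two more calls and hand in.

```bash
python3 -m creep '0 0 0 0 0 0 1;0 0 0 0 0 0 1;0 0 0 0 0 0 1;0 0 0 0 0 0 1;0 0 0 0 0 0 1;0 0 0 0 0 0 1;0 0 0 0 0 0 1;0 0 0 0 0 0 1'|head -2
python3 -m creep '0 0 0 0 0 0 1;0 0 0 0 0 0 1;0 0 0 0 0 0 1;0 0 0 0 0 0 1;0 0 0 0 0 0 1;0 0 0 0 0 0 1;0 0 0 0 0 0 1;0 0 0 0 0 0 1'|head -2
python3 -c "from plant import r;print(r.job_done())"
```

```text
time_s: 8.45
ee_pos: [0.4864, -0.1379, 0.0751]
time_s: 9.12
ee_pos: [0.4864, -0.1379, 0.0751]
the job is handed in; nothing more can be done
None
```

I pointed straight down at the left-over tomato (about 32 mm above it), then at the empty middle bowl (about 33 mm above its rim), holding still more than a second at each; the job was handed in at about 9 s with the arm still over the bowl and no contact seen.

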